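# Peel the top snack tray off its stack and present it

## Task

Two square metal snack trays are nested and stuck together: rubber lips on the fixed lower tray grip the rim of the upper one. Peel the upper tray off by its upright finger tab, lifting that corner well up first while the opposite corner is still down in its seat, then hold the tray up still and roughly level, centred over the round cork mat and at least 13 cm above the table, for someone to take. Finish while holding it there, and do not disturb the loose things on the table (lime, tea light, small tumbler, garlic, tin).

Things in the scene. Friction and masses are not known exactly. Their poses are not given: they have to be found in the camera images.
- top_tray: Upper tray, loose, aluminium, 0.06-0.13 kg: square rim 130 x 130 mm, 3 mm thick (corners 92 mm from the centre), 100 mm square well below, upright finger tab on one corner. Origin: centre of the well's underside, 25 mm above the table as found; rim 15 to 18 mm above it. z up out of the tray, x along the diagonal from the centre to the tab corner. It is turned like the lower tray.
- tray_tab (a point): Where to grip the tab: 93 mm along x and 48 mm above the tray's origin (73 mm above the table as found); axes as the tray's. The tab is an upright plate 8 mm thick along the tray's y, 26 mm wide along its x, from the rim to 68 mm above the tray's origin (93 mm above the table), top rounded. Fingers close on it along the tray's y; the tray can swivel between them as the corner rises.
- tray_far_corner (a point): The upper tray's corner opposite the tab: 92 mm from the centre line along -x, at mid thickness of the rim, 16.5 mm above the tray's origin (41.5 mm above the table as found).
- tray_base: Lower tray on a dark wooden board 150 x 150 x 12 mm, fixed to the table. Origin: centre of the board's underside; x: the diagonal towards the tab, z up. Its rim's top, on which the upper tray's rim rests, is 40 mm up. In the middle of each side a post carries a sprung rubber lip 32 mm long (top 46 mm up) that hooks 3 mm over the upper tray's rim and so keeps it down.
- near_lip (a point): Hinge of one of the four rubber lips, one next to the tab: 70 mm from the base's centre, 45 mm up. A lip folds up, lets go and springs back once the rim there has risen about 7 mm; each resists with 4 to 8 N. Peeling needs up to about 18 N of lift at the tab, so grip firmly (some 40 N). Raising the tab 10 to 20 mm frees the two lips next to it, about 25 mm the two beyond; until then these keep the opposite corner down.
- round_mat: Round cork mat, 100 mm across, 4 mm thick, fixed flat on the table. Origin: centre of its underside. It marks where the tray is to be presented: the tray's centre above the mat's centre.
- lime_1: Bystander: green lime, 52 x 46 x 46 mm, loose on the table, to be left alone. Origin: centre of its underside.
- candle_1: Bystander: tea light, 38 mm across, 18 mm high, loose on the table, to be left alone. Origin: centre of its underside.
- tumbler_4: Bystander: small glass tumbler, 48 mm across, 60 mm high, loose on the table, to be left alone. Origin: centre of its underside.
- garlic_1: Bystander: garlic bulb, 56 mm, loose on the table, to be left alone. Origin: centre of its underside.
- tin_1: Bystander: food tin, 57 mm across, 72 mm high, loose on the table, to be left alone. Origin: centre of its underside.

How it is judged:
By the outcome, as a careful person would: the job done as asked, in the order asked, and still so for the second after the job is handed in, while the arm keeps its last pose, push and grip.
It also fails if it takes over 38 s, if anything falls off the work surface, if the arm or the gripper's body presses on something with over 40 N, if the wrist force passes 120 N, or if a joint passes its speed limit or range.

## Robot

A 6-joint arm with a two-finger parallel gripper is mounted at the origin on a cart in front of the work surface, level with it; the furniture and walls round the work are solid. World frame = base frame: x ahead of the robot, y to its left, z up, the work surface at z = 0. Lengths are in mm, angles in rad, forces in N, time in s.
With the tool pointing down it reaches from about 275 to 975 mm from the base axis. Payload 8.4 kg.
Tool frame: the origin (TCP) lies midway between the tips of the shut fingers; the grasp point (between the pads) lies 19 mm behind it; z points along the fingers, y is the line along which they close (so a half turn about z gives the same grasp; the last joint's range is limited). The gripper opens to 92 mm and grips with 3 to 60 N. Pads are 20 mm wide; open, the fingers measure 128 mm over their backs; the gripper's body (75 mm by 189 mm) begins 69 mm behind the grasp point.
Start: joints at [-1.33, 0.353, 1.633, -0, 1.155, -0.002], TCP at [150.262, -606.671, 214.583] pointing down, gripper open.
Joint ranges: [-2.63, 2.63], [-0.92, 2.1], [0.06, 2.66], [-1.3, 4.44], [0, 2.69], [-3.02, 3.02]. Speed limits (rad/s): [2.22, 2.22, 2.79, 3.14, 3.14, 3.14].

## Interface

Orientations are given as a unit quaternion [w, x, y, z].
In Python, from cell import env gives the robot as it stands.
- The arm moves only by the shell command python3 -m handwheel 'ROWS' [FORCE]. ROWS is JSON, a list of rows, each a list of 3 entries, a list of its own where there are three numbers: the opening, from 0 (shut) to 1 (fully open), then the shift along the tool's x, y, z in cm, then the turn, a rotation vector about the tool's x, y, z in degrees. In form: [[fingers, [tx, ty, tz], [wx, wy, wz]], ...]. A call has 1 to 20 rows; each row shifts and turns the commanded pose from where the row before left it, along the tool's axes as they then stand; what a row does not reach is not made up. A row lasts 1/10 s, in which the tool goes at most 50 mm and 8.59 degrees, less where a joint would pass 70% of its speed; a pose out of reach is approached as far as the arm can. A call is refused whole if a number of a shift passes 5 or a number of a turn 8.59, either way. A call with a gripper value outside its range is refused whole. The fingers move at their own pace and stop on an object; FORCE is the grip in N (left out, the last holds). Time passes only in rows, so rows that do not move let the fingers close. It gives the time, the measured TCP pose, the force, the opening and the grip force at its end, in the units of the state.
- env.read_state(): the state, without advancing time (a new reading comes with each control period).
- env.read_camera(name): name is "side" or "top" or "wrist"; returns a dict with "img" (420x560x3 uint8, red, green, blue), "fovy" (degrees; the focal length in pixels is half the picture's height over the tangent of half this angle, whatever the lens; pixels are square), "cx", "cy" (the principal point, pixels), "camera_from_world" (4x4, takes a point from world to camera coordinates); the wrist camera has in their place "hand_eye" (4x4, takes a point from camera to tool coordinates, whose origin is the TCP and whose axes are the flange's). Camera axes: x right, y down, z forward; pixel columns grow to the right and rows downward; lengths in mm; the calibration is good to about 2 mm. The wrist camera is an equidistant fisheye: a pixel r from the principal point sees the ray r / f radians off the axis. A picture is of the moment at which its call begins: read the wrist's pose just before it. There is no depth.
- env.close_job(): hands the job in; it is judged then, once.
The state is a dict: "time_s": time; "q": joint angles; "joint_velocities": joint speeds; "joint_efforts": joint torques, N m; "position": TCP position; "tcp_rot": TCP orientation; "force": force on the tool from outside, world axes, zero at the start; "ft_torque": the same for the moment, N m; "width": finger opening in mm; "grasp_force": force on a finger pad.
Only numpy, scipy, OpenCV 4.12 (cv2) and the standard library are available. Lean on these libraries where they do the work, as an engineer would, in place of code of your own. Each camera call takes 0.05 s, during which the arm holds its last target. There are 200 camera calls.

## Working session

There is one attempt and no reset: what is moved stays moved. The work goes in short steps, Python scripts to look and compute and a shell command to move; the robot and the scene stay as the last step left them, time stands still between calls to the robot, and variables do not carry over. Pictures are saved under pics/ and viewed, at most 10 in all, crops included, and the job is handed in when it is done.

```bash
mkdir -p pics; python3 - <<'E'
from cell import env
import cv2,pickle
d={}
for n in ("top","side"):
    c=env.read_camera(n); d[n]=c; cv2.imwrite(f"pics/{n}0.png",cv2.resize(c["img"][:,:,::-1],None,fx=1.42,fy=1.42,interpolation=cv2.INTER_CUBIC))
    print(n,c["fovy"],c["cx"],c["cy"],c["camera_from_world"].round(3).tolist())
pickle.dump(d,open("cams.pkl","wb"))
s=env.read_state();print(s["time_s"],s["tcp_rot"],s["position"])
E
```

```text
top 50.71379968630214 277.12190469544845 209.4740193659324 [[0.088, -0.996, -0.0, 3.033], [-0.972, -0.085, -0.219, 508.594], [0.219, 0.019, -0.976, 949.305], [0.0, 0.0, 0.0, 1.0]]
side 48.7549023924187 285.8255583611027 206.8268661992827 [[-0.878, -0.478, -0.012, 467.794], [-0.285, 0.543, -0.79, 195.674], [0.384, -0.69, -0.614, 886.69], [0.0, 0.0, 0.0, 1.0]]
0.1 [-6.48481059e-04  9.92641166e-01  1.21091238e-01 -8.06340074e-05] [ 150.13584126 -606.2321285   213.92236621]
```

View pics/top0.png

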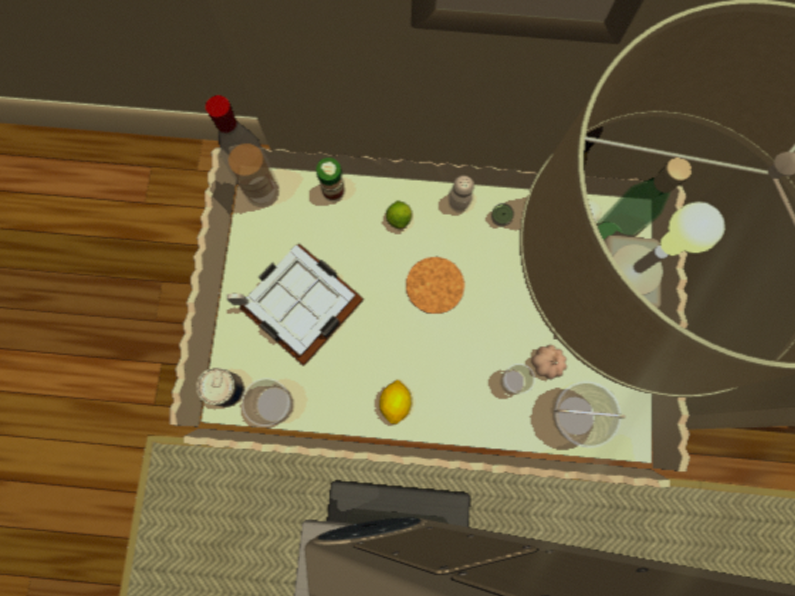

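View pics/side0.png

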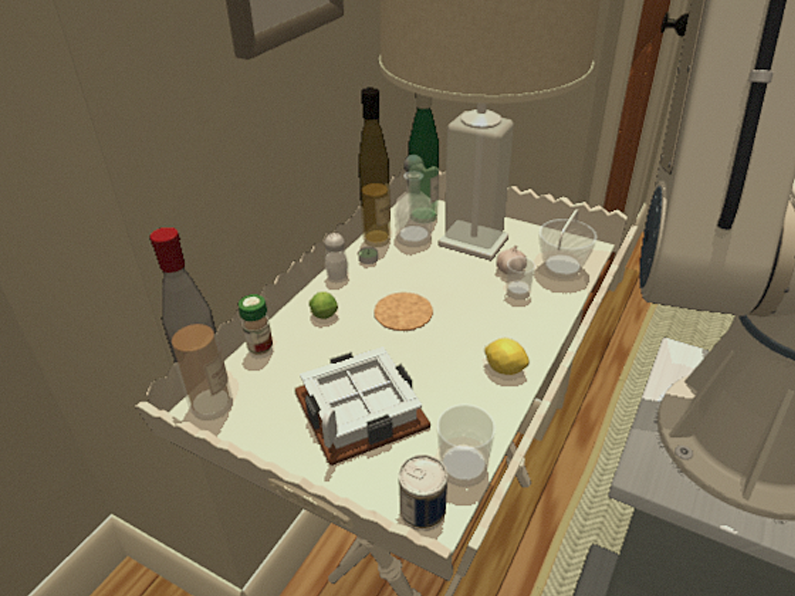

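The top view shows the tray centred near (301,298) with its tab at (237,299), and the mat at (435,285), in ×1.42 pixels. The tin, tumbler and glass are near the tab side. I'll zoom in for accurate corners.

```bash
python3 - <<'E'
import cv2,pickle,numpy as np
d=pickle.load(open("cams.pkl","rb"))
t=d["top"]["img"][160:265,155:265,::-1]; s=d["side"]["img"][240:330,200:310,::-1]
f=lambda a:cv2.resize(a,(0,0),fx=5,fy=5,interpolation=cv2.INTER_CUBIC)[:]
a=cv2.resize(t,None,fx=3.6,fy=3.6,interpolation=cv2.INTER_CUBIC);b=cv2.resize(s,None,fx=3.6,fy=3.6,interpolation=cv2.INTER_CUBIC)
h=max(a.shape[0],b.shape[0]);o=np.zeros((h,a.shape[1]+b.shape[1],3),np.uint8);o[:a.shape[0],:a.shape[1]]=a;o[:b.shape[0],a.shape[1]:]=b
print(a.shape,b.shape);cv2.imwrite("pics/z.png",o)
E
```

```text
(378, 396, 3) (324, 396, 3)
```

View pics/z.png

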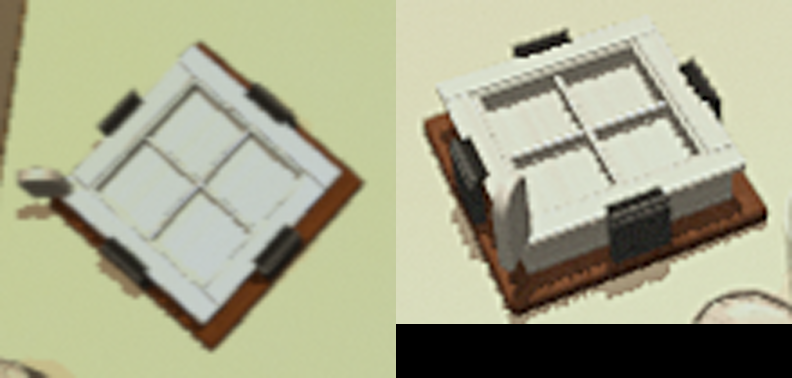

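Crop: the rim corners in the top view are at (198,42), (341,176) and (205,325). In the side view they are at (438,90), (650,15) and (745,165), and the tab is on the left/near corner. Next I fit the pose.

```bash
cat > h.py <<'E'
import cv2,pickle,numpy as np
from scipy.optimize import least_squares
from scipy.spatial.transform import Rotation as R
d=pickle.load(open("cams.pkl","rb"))
def proj(n,P):
    c=d[n];M=c["camera_from_world"];p=np.atleast_2d(P)@M[:3,:3].T+M[:3,3];f=210/np.tan(np.radians(c["fovy"]/2))
    return p[:,:2]/p[:,2:]*f+[c["cx"],c["cy"]]
def ray(n,uv,z):
    c=d[n];M=c["camera_from_world"];f=210/np.tan(np.radians(c["fovy"]/2))
    r=M[:3,:3].T@np.array([(uv[0]-c["cx"])/f,(uv[1]-c["cy"])/f,1]);o=-M[:3,:3].T@M[:3,3]
    return o+r*(z-o[2])/r[2]
E
python3 - <<'E'
from h import *
T=lambda u,v:(155+u/3.6,160+v/3.6)
S=lambda u,v:(200+(u-396)/3.6,240+v/3.6)
# k: corner angle index, radius, z
D=65*2**.5;B=75*2**.5
c0=ray("top",T(203,183),43);print("c0",c0)
obs=[("top",T(198,42),D,43),("top",T(341,176),D,43),("top",T(205,325),D,43),("top",T(364,183),B,12),("top",T(210,350),B,12),("top",T(52,205),B,12),
("side",S(438,90),D,43),("side",S(650,15),D,43),("side",S(745,165),D,43),("side",S(425,120),B,12),("side",S(767,210),B,12),("side",S(515,312),B,6)]
ks=[3,2,1,2,1,0,3,2,1,3,1,0]
tabdir=ray("top",T(43,185),80)-c0;y0=np.arctan2(tabdir[1],tabdir[0]);print("yaw0",y0)
def res(p,sg=None):
    o=[]
    for (n,uv,r,z),k in zip(obs,ks):
        a=p[2]+k*np.pi/2*p3
        o.append(proj(n,[p[0]+r*np.cos(a),p[1]+r*np.sin(a),z])[0]-uv)
    return np.ravel(o)
for p3 in (1,-1):
    q=least_squares(res,[c0[0],c0[1],y0],loss="soft_l1");print(p3,q.cost,q.x,np.degrees(q.x[2]));
    if q.cost<60:
        print(q.fun.reshape(-1,2).round(1).tolist());x,y,a=q.x
        tb=[x+93*np.cos(a),y+93*np.sin(a),73];print("tab",tb,[((v-o)*3.6).round() for v,o in ((proj("top",tb)[0],(155,160)),(proj("side",tb)[0],(200-110,240)))])
im=d["top"]["img"];h=cv2.cvtColor(im,cv2.COLOR_RGB2HSV)
m=((h[...,0]>5)&(h[...,0]<16)&(h[...,1]>130)&(h[...,2]>120)).astype(np.uint8);m[:175]=0;m[225:]=0;m[:,:280]=0;m[:,335:]=0
mo=cv2.moments(m,True);print("mat area",mo["m00"]);print(ray("top",(mo["m10"]/mo["m00"],mo["m01"]/mo["m00"]),4))
for n,u,v,z in (("lime",399,215,23),("candle?",503,214,9),("tumbler",513,381,30),("garlic",548,362,25),("tin",219,386,72),("glass",268,403,40),("lemon",395,402,25),("spice",330,165,100),("bottlewine cap",220,105,330),("edge",205,410,0),("edgeTL",230,170,0)):
    print(n,ray("top",(u/1.42,v/1.42),z).round())
for n,u,v,z in (("tin",423,470,72),("spice",252,303,100),("glass",466,420,80),("lime",323,305,23),("bottlecap",167,235,330),("mat",404,311,4)):
    print("side",n,ray("side",(u/1.42,v/1.42),z).round())
E
```

```text
c0 [492.97356931 198.09944516  43.        ]
yaw0 1.7601185406567517
1 9.852508583073067 [493.43352833 202.17139943   1.72315514] 98.7295169816168
[[-1.6, 0.6], [-0.1, -0.9], [-1.0, -0.1], [0.2, -0.3], [-0.3, 0.8], [-2.7, -0.8], [0.2, -2.4], [0.3, -0.6], [1.3, -0.8], [-0.7, -1.6], [2.0, -0.6], [-0.5, 0.4]]
tab [np.float64(479.3189145047109), np.float64(294.094071696503), 73] [array([ 39., 181.]), array([513., 207.])]
-1 697.6322002699187 [492.44118218 200.36097645   1.71876077] 98.47773790061322
mat area 1048.0
[545.29933496 -18.15701445   4.        ]
lime [658.  52.  23.]
candle? [ 681. -127.    9.]
tumbler [ 393. -154.   30.]
garlic [ 429. -209.   25.]
tin [342. 300.  72.]
glass [324. 229.  40.]
lemon [344.  31.  25.]
spice [705. 167. 100.]
bottlewine cap [670. 277. 330.]
edge [305. 337.   0.]
edgeTL [724. 357.   0.]
side tin [344. 303.  72.]
side spice [695. 175. 100.]
side glass [329. 216.  80.]
side lime [659.  54.  23.]
side bottlecap [632. 337. 330.]
side mat [544. -15.   4.]
```

```bash
python3 - <<'E'
from h import *
def tri(a,b):
    A=np.zeros((4,3));bb=np.zeros(4)
    def f(p):return np.r_[proj("top",p)[0]-np.array(a)/1.42,proj("side",p)[0]-np.array(b)/1.42]
    q=least_squares(f,[500,-200,300]);return q.x,q.cost
p,c=tri((663,252),(487,78));print("shade bottom centre",p,c)
for n,rp in (("top",141/1.42),("side",107/1.42)):
    M=d[n]["camera_from_world"];dep=(M[:3,:3]@p+M[:3,3])[2];print("r",rp*dep/(210/np.tan(np.radians(d[n]["fovy"]/2))))
print("cap",tri((218,103),(167,232)))
print("bottle base",ray("top",(258/1.42,190/1.42),0),ray("side",(210/1.42,405/1.42),0))
print("lamp base",ray("side",(474/1.42,240/1.42),10))
print("mat",tri((435,285),(404,311)))
from cell import env
s=env.read_state();print(s["position"],R.from_quat(np.roll(s["tcp_rot"],-1)).as_matrix().round(3))
E
```

```text
shade bottom centre [ 528.76082533 -272.47020276  319.5367767 ] 1.900521707115811
r 167.5700756130259
r 175.85497200878262
cap (array([690.01856689, 292.36466939, 292.47789762]), np.float64(1.7500005397562868))
bottle base [691.04767363 302.93884441   0.        ] [691.5805315  297.37077135   0.        ]
lamp base [ 524.93470491 -259.54523531   10.        ]
mat (array([ 5.46792729e+02, -1.96084619e+01, -5.11510047e-02]), np.float64(6.145548104517809e-07))
[ 150.13584126 -606.2321285   213.92236621] [[ 0.971  0.24  -0.   ]
 [ 0.24  -0.971  0.001]
 [-0.    -0.001 -1.   ]]
```

```bash
python3 -m handwheel '[[1,[1.6,-3.03,0],[0,0,0]],[1,[1.6,-3.03,0],[0,0,0]],[1,[1.6,-3.03,0],[0,0,0]],[1,[1.6,-3.03,0],[0,0,0]],[1,[1.6,-3.03,0],[0,0,0]],[1,[1.6,-3.03,0],[0,0,0]],[1,[1.6,-3.03,0],[0,0,0]],[1,[1.6,-3.03,0],[0,0,0]],[1,[1.6,-3.03,0],[0,0,0]],[1,[1.6,-3.03,0],[0,0,0]],[1,[1.6,-3.03,0],[0,0,0]],[1,[1.6,-3.03,0],[0,0,0]],[1,[1.6,-3.03,0],[0,0,0]],[1,[1.6,-3.03,0],[0,0,0]]]' 40 && python3 -m handwheel '[[1,[0,0,0],[0,0,-8.5]],[1,[0,0,0],[0,0,-8.5]],[1,[0,0,0],[0,0,-8.5]],[1,[0,0,0],[0,0,-8.5]],[1,[0,0,0],[0,0,-8.5]],[1,[0,0,0],[0,0,-8.5]],[1,[0,0,0],[0,0,-8.5]],[1,[0,0,0],[0,0,-8.5]],[1,[0,0,0],[0,0,-8.5]],[1,[0,0,0],[0,0,-8.3]],[1,[0,0,0],[0,0,0]]]'
cat >> h.py <<'E'
def goal(p):
    "shift in tool axes (cm) to world TCP point p"
    from cell import env
    s=env.read_state();r=R.from_quat(np.roll(s["tcp_rot"],-1)).as_matrix()
    print(s["time_s"],s["position"].round(1),"toolx yaw",np.degrees(np.arctan2(r[1,0],r[0,0])).round(2),"z",r[:,2].round(3),"shift cm",(r.T@(np.array(p)-s["position"])/10).round(2))
E
python3 -c "
from h import *
goal([479,294,180])"
```

```text
time_s: 1.5
position: [265.6, -139.7, 214.6]
tcp_rot: [0.0, 0.993, 0.121, 0.0]
force: [1.4, -0.6, -0.7]
width: 91.9
grasp_force: 0.0
time_s: 2.6
position: [265.5, -140.9, 214.4]
tcp_rot: [-0.0, 0.651, 0.759, -0.0]
force: [0.0, -0.6, 0.8]
width: 91.5
grasp_force: 0.0
2.6 [ 265.5 -140.9  214.4] toolx yaw 98.84 z [-0.  0. -1.] shift cm [39.7  27.78  3.44]
```

```bash
python3 -m handwheel '[[1,[2.83,1.98,0.25],[0,0,0]],[1,[2.83,1.98,0.25],[0,0,0]],[1,[2.83,1.98,0.25],[0,0,0]],[1,[2.83,1.98,0.25],[0,0,0]],[1,[2.83,1.98,0.25],[0,0,0]],[1,[2.83,1.98,0.25],[0,0,0]],[1,[2.83,1.98,0.25],[0,0,0]],[1,[2.83,1.98,0.25],[0,0,0]],[1,[2.83,1.98,0.25],[0,0,0]],[1,[2.83,1.98,0.25],[0,0,0]],[1,[2.83,1.98,0.25],[0,0,0]],[1,[2.83,1.98,0.25],[0,0,0]],[1,[2.83,1.98,0.25],[0,0,0]],[1,[2.83,1.98,0.25],[0,0,0]],[1,[0,0,0],[0,0,0]]]'
python3 - <<'E'
from h import *
from cell import env
goal([479,294,180])
s=env.read_state();w=env.read_camera("wrist");pickle.dump((s,w),open("w.pkl","wb"))
cv2.imwrite("pics/w1.png",cv2.resize(w["img"][:,:,::-1],None,fx=1.42,fy=1.42,interpolation=cv2.INTER_CUBIC));print(w["fovy"],w["cx"],w["cy"],np.array(w["hand_eye"]).round(3).tolist())
E
```

```text
time_s: 4.1
position: [481.2, 295.7, 179.0]
tcp_rot: [-0.0, 0.652, 0.758, 0.001]
force: [0.8, -0.2, -0.1]
width: 91.9
grasp_force: 0.0
4.1 [481.2 295.7 179. ] toolx yaw 98.55 z [ 0.001  0.001 -1.   ] shift cm [-0.13 -0.24 -0.1 ]
65.70646984690485 284.1636217894948 205.1044971611776 [[0.0, -0.963, -0.268, 75.894], [1.0, 0.0, 0.001, 0.283], [-0.0, -0.268, 0.963, -169.637], [0.0, 0.0, 0.0, 1.0]]
```

View pics/w1.png

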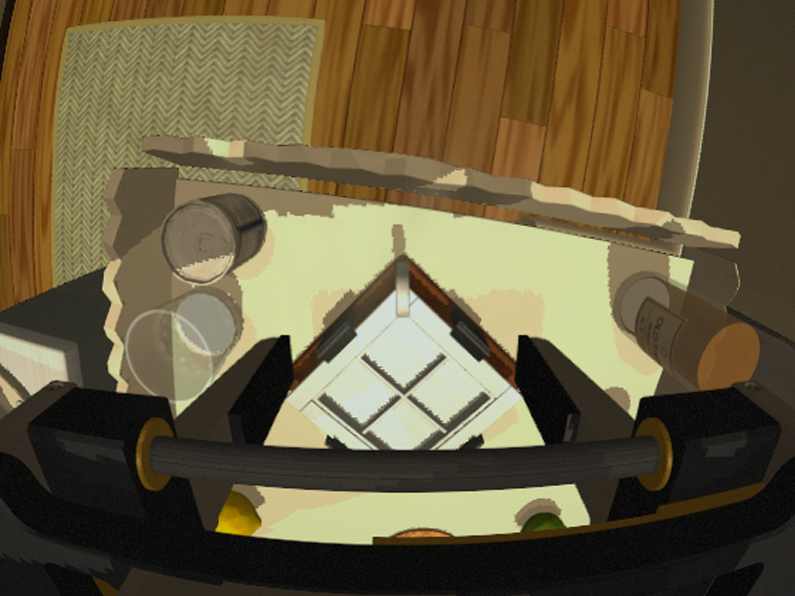

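The wrist view shows the tab between the open fingers: outer board corner (402,258), tab's top near (403,312). Well-rib cross is at (402,397). Comparing these with the fitted model.

```bash
python3 - <<'E'
from h import *
s,w=pickle.load(open("w.pkl","rb"));f=210/np.tan(np.radians(w["fovy"]/2));H=np.array(w["hand_eye"])
Rm=R.from_quat(np.roll(s["tcp_rot"],-1)).as_matrix();t=s["position"]
def pw(P):
    c=(np.linalg.inv(H)@np.r_[Rm.T@(np.array(P)-t),1])[:3];th=np.arctan2(np.hypot(*c[:2]),c[2]);return (c[:2]/np.hypot(*c[:2])*th*f+[w["cx"],w["cy"]])*1.42
x,y,a=493.4,202.2,1.7231
u=np.array([np.cos(a),np.sin(a),0]);c=np.array([x,y,0])
for n,r,z in (("tab top in",83,92),("tab top out",103,92),("rim corner",92,43),("board corner",106,12),("rib cross",0,30)):
    print(n,pw(c+u*r+[0,0,z]).round(1))
def fit(p):
    u=np.array([np.cos(p[2]),np.sin(p[2]),0]);v=np.array([-u[1],u[0],0]);c=np.array([p[0],p[1],0])
    return np.r_[pw(c+u*106+[0,0,12])-[402,258],(pw(c+u*93+[0,0,93])-[403,312])[:1],pw(c+[0,0,31])-[402,397],pw(c+u*50*2**.5+[0,0,30])-[402,323]]
q=least_squares(fit,[x,y,a]);print(q.x,np.degrees(q.x[2]),q.fun.round(1))
b=q.x;print("tab",b[0]+93*np.cos(b[2]),b[1]+93*np.sin(b[2]))
E
```

```text
tab top in [399.1 317.1]
tab top out [398.9 284.1]
rim corner [399.6 281.6]
board corner [399.8 253. ]
rib cross [400.3 392.5]
[495.72479985 195.30950593   1.71601593] 98.32047024099812 [ 0.5  4.4 -0.7 -0.   4.1  0.3 -7.9]
tab 482.2667956327341 287.3306019985764
```

```bash
python3 -m handwheel '[[1,[-0.4,0,2.5],[0,0,0]],[1,[0,0,2.5],[0,0,0]],[1,[0,0,2.5],[0,0,0]],[1,[0,0,2.5],[0,0,0]],[1,[0,0,2.5],[0,0,0]],[1,[0,0,0],[0,0,0]],[0,[0,0,0],[0,0,0]],[0,[0,0,0],[0,0,0]],[0,[0,0,0],[0,0,0]],[0,[0,0,0],[0,0,0]],[0,[0,0,0],[0,0,0]],[0,[0,0,0],[0,0,0]],[0,[0,0,0],[0,0,0]],[0,[0,0,0],[0,0,0]],[0,[0,0,0],[0,0,0]]]' 50
python3 -c "
from h import *
goal([481,292,54])"
```

```text
time_s: 5.65
position: [480.3, 288.6, 54.5]
tcp_rot: [-0.0, 0.651, 0.759, -0.0]
force: [-0.1, 0.4, 0.6]
width: 22.0
grasp_force: 0.0
5.65 [480.3 288.6  54.5] toolx yaw 98.71 z [-0. -0. -1.] shift cm [0.33 0.12 0.05]
```

```bash
python3 -m handwheel '[[0,[0.2,0,0],[0,0,0]],[0,[0,0,0],[0,0,0]],[0,[0,0,0],[0,0,0]],[0,[0,0,0],[0,0,0]],[0,[0,0,0],[0,0,0]],[0,[0,0,0],[0,0,0]],[0,[0,0,0],[0,0,0]]]' 50
python3 -c "
from h import *
goal([481,292,54])
from cell import env
print([env.read_state()[k] for k in ('position','force','ft_torque')])"
```

```text
time_s: 6.35
position: [480.0, 290.5, 54.6]
tcp_rot: [-0.0, 0.651, 0.759, -0.0]
force: [0.1, 0.5, -0.0]
width: 7.8
grasp_force: 50.0
6.35 [480.  290.5  54.6] toolx yaw 98.71 z [-0. -0. -1.] shift cm [0.13 0.12 0.06]
[array([479.98233419, 290.54858624,  54.55849515]), array([ 0.05061014,  0.49275004, -0.04361936]), array([ 0.034158  , -0.08246132,  0.03763769])]
```

```bash
python3 -m handwheel '[[0,[-0.02,0,-0.32],[0,1,0]],[0,[-0.02,0,-0.32],[0,1,0]],[0,[-0.02,0,-0.32],[0,1,0]],[0,[-0.02,0,-0.32],[0,1,0]],[0,[-0.02,0,-0.32],[0,1,0]],[0,[-0.02,0,-0.32],[0,1,0]],[0,[-0.02,0,-0.32],[0,1,0]],[0,[0,0,0],[0,0,0]]]' 55
python3 -m handwheel '[[0,[-0.02,0,-0.32],[0,1,0]],[0,[-0.02,0,-0.32],[0,1,0]],[0,[-0.02,0,-0.32],[0,1,0]],[0,[-0.02,0,-0.32],[0,1,0]],[0,[-0.02,0,-0.32],[0,1,0]],[0,[-0.02,0,-0.32],[0,1,0]],[0,[-0.02,0,-0.32],[0,1,0]],[0,[0,0,0],[0,0,0]],[0,[0,0,0],[0,0,0]]]'
python3 - <<'E'
from h import *
from cell import env
goal([480,290,100])
a=env.read_camera("side")["img"][220:330,190:320,::-1];b=env.read_camera("top")["img"][140:250,150:280,::-1]
cv2.imwrite("pics/p1.png",cv2.resize(np.hstack([a,b]),None,fx=3,fy=3,interpolation=cv2.INTER_CUBIC))
E
```

```text
time_s: 7.15
position: [480.5, 287.8, 77.4]
tcp_rot: [-0.047, 0.651, 0.757, 0.04]
force: [1.5, 0.2, -8.9]
width: 7.6
grasp_force: 55.0
time_s: 8.05
position: [481.3, 282.7, 99.1]
tcp_rot: [-0.092, 0.647, 0.753, 0.079]
force: [-0.3, -0.5, -0.9]
width: 7.9
grasp_force: 55.0
8.05 [481.3 282.7  99.1] toolx yaw 98.71 z [-0.036  0.239 -0.97 ] shift cm [ 0.74 -0.01  0.09]
```

View pics/p1.png

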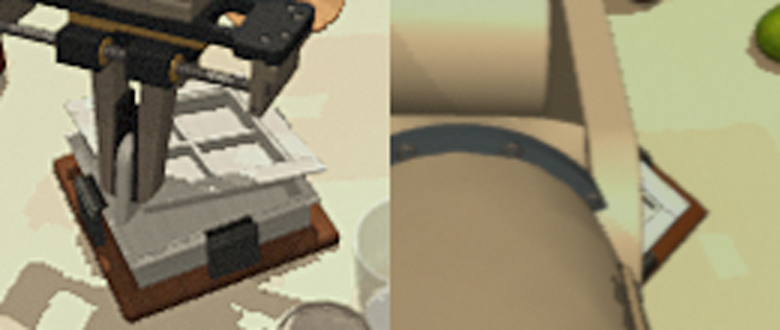

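The side view shows the tray peeled at about 14°: tab side up past the near lips, far corner still in its seat, tray square with the fingers. Next I lift straight up and then level it.

```bash
python3 -m handwheel '[[0,[0.24,0,-0.97],[0,0,0]],[0,[0.24,0,-0.97],[0,0,0]],[0,[0.24,0,-0.97],[0,0,0]],[0,[0.24,0,-0.97],[0,0,0]],[0,[0.36,0,-1.45],[0,0,0]],[0,[0.36,0,-1.45],[0,0,0]],[0,[0.36,0,-1.45],[0,0,0]],[0,[0.36,0,-1.45],[0,0,0]],[0,[0,0,0],[0,-2,0]],[0,[0,0,0],[0,-2,0]],[0,[0,0,0],[0,-2,0]],[0,[0,0,0],[0,-2,0]],[0,[0,0,0],[0,-2,0]],[0,[0,0,0],[0,-2,0]],[0,[0,0,0],[0,-2,0]],[0,[0,0,0],[0,0,0]],[0,[0,0,0],[0,0,0]]]' 60
python3 - <<'E'
from h import *
from cell import env
goal([533,74,205])
c=env.read_camera("side");d["side"]=c;pickle.dump(c,open("side2.pkl","wb"))
cv2.imwrite("pics/p2.png",cv2.resize(c["img"][140:330,120:360,::-1],None,fx=3,fy=3,interpolation=cv2.INTER_CUBIC))
E
```

```text
time_s: 9.85
position: [481.1, 283.0, 198.8]
tcp_rot: [-0.0, 0.651, 0.759, 0.0]
force: [0.3, -1.1, -1.0]
width: 7.7
grasp_force: 60.0
9.85 [481.1 283.  198.8] toolx yaw 98.74 z [ 0.     0.001 -1.   ] shift cm [-21.44   1.95  -0.64]
```

View pics/p2.png

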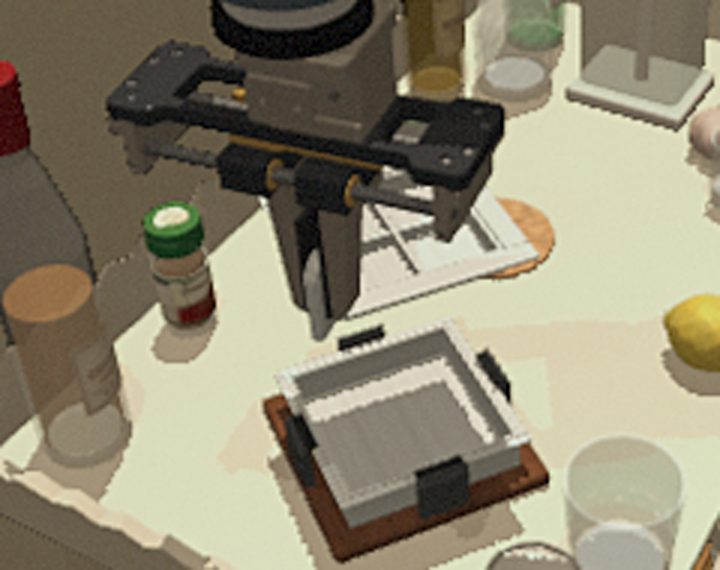

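The lower tray is empty and the upper tray hangs roughly level from the tab, aligned with the tool. I'll carry it to the mat.

```bash
python3 -m handwheel '[[0,[-0.5,0.05,0],[0,0,0]],[0,[-1.1,0.1,-0.1],[0,0,0]],[0,[-1.7,0.15,-0.1],[0,0,0]],[0,[-2,0.15,-0.1],[0,0,0]],[0,[-2,0.15,-0.1],[0,0,0]],[0,[-2,0.15,-0.1],[0,0,0]],[0,[-2,0.15,-0.1],[0,0,0]],[0,[-2,0.2,0],[0,0,0]],[0,[-2,0.2,0],[0,0,0]],[0,[-2,0.2,0],[0,0,0]],[0,[-1.6,0.15,0],[0,0,0]],[0,[-1.2,0.1,0],[0,0,0]],[0,[-0.8,0.1,0],[0,0,0]],[0,[-0.5,0.05,0],[0,0,0]],[0,[0,0,0],[0,0,0]],[0,[0,0,0],[0,0,0]]]' 60
python3 - <<'E'
from h import *
from cell import env
goal([531.5,74,205])
for n in("side","top"):
    d[n]=env.read_camera(n)
pickle.dump(d,open("cams3.pkl","wb"))
a=d["side"]["img"][110:250,190:390,::-1];b=d["top"]["img"][130:270,230:430,::-1]
cv2.imwrite("pics/p3.png",cv2.resize(np.vstack([a,b]),None,fx=2.1*1.9/2,fy=2,interpolation=cv2.INTER_CUBIC)if 0 else np.vstack([cv2.resize(a,None,fx=3,fy=3,interpolation=cv2.INTER_CUBIC),cv2.resize(b,None,fx=3,fy=3)[60:240]]))
E
```

```text
time_s: 11.5
position: [532.3, 74.3, 204.4]
tcp_rot: [-0.0, 0.651, 0.759, 0.0]
force: [0.4, 1.4, -1.4]
width: 7.4
grasp_force: 60.0
11.5 [532.3  74.3 204.4] toolx yaw 98.72 z [-0.  0. -1.] shift cm [-0.02 -0.09 -0.06]
```

View pics/p3.png

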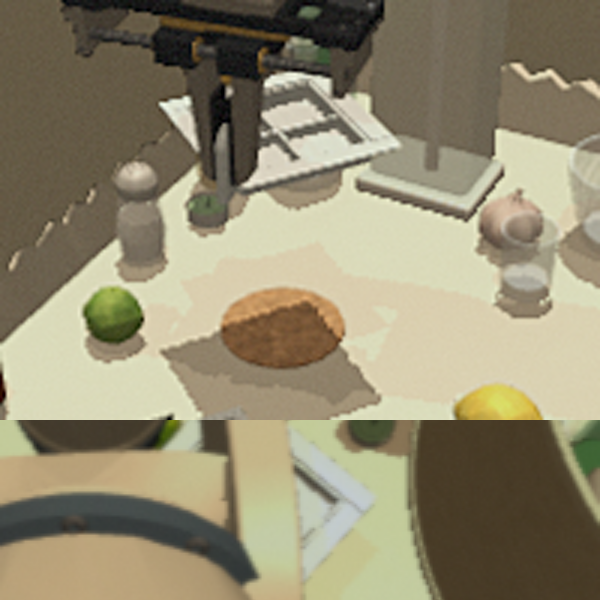

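The side view shows the tray held over the mat region, with corners at (163,103), (345,78) and (400,147). The top view shows its far corner at (373,498). Bystanders look undisturbed. Fitting the centre and tilt.

```bash
python3 - <<'E'
from h import *
d.update(pickle.load(open("cams3.pkl","rb")))
S=lambda u,v:(190+u/3,110+v/3)
D=65*2**.5
obs=[("side",S(163,103),-90),("side",S(400,147),90),("side",S(345,78),180),("top",(230+373/3,176),180)]
def pts(p,k):
    q=R.from_euler("ZYX",[98.7,p[3],p[4]],degrees=True)
    return q.apply([D*np.cos(np.radians(k)),D*np.sin(np.radians(k)),18])+p[:3]
def res(p): return np.r_[np.ravel([proj(n,pts(p,k))[0]-uv for n,uv,k in obs]),p[4]/2]
q=least_squares(res,[545,-18,175,0,0]);print(q.x.round(1),q.fun.round(1))
e=[531.9-14+28-0,0,0];print("expected centre",532+93*np.sin(np.radians(8.7)),74.3-93*np.cos(np.radians(8.7)))
E
```

```text
[ 5.412e+02 -1.340e+01  1.732e+02 -5.300e+00 -3.000e-01] [ 0.7  0.   2.8  0.2 -6.8 -0.9  0.8  2.6 -0.1]
expected centre 546.0672562829914 -17.629931473207577
```

```bash
python3 - <<'E'
from h import *
from cell import env
d.update(pickle.load(open("cams3.pkl","rb")))
s=env.read_state();w=env.read_camera("wrist");pickle.dump((s,w),open("w2.pkl","wb"))
a=cv2.resize(d["side"]["img"][130:180,235:330,::-1],None,fx=6,fy=6,interpolation=cv2.INTER_CUBIC)
b=cv2.resize(w["img"][170:270,185:375,::-1],None,fx=3,fy=3,interpolation=cv2.INTER_CUBIC)
cv2.imwrite("pics/p4.png",np.vstack([a,b]))
E
```

```text
(no output)
```

View pics/p4.png

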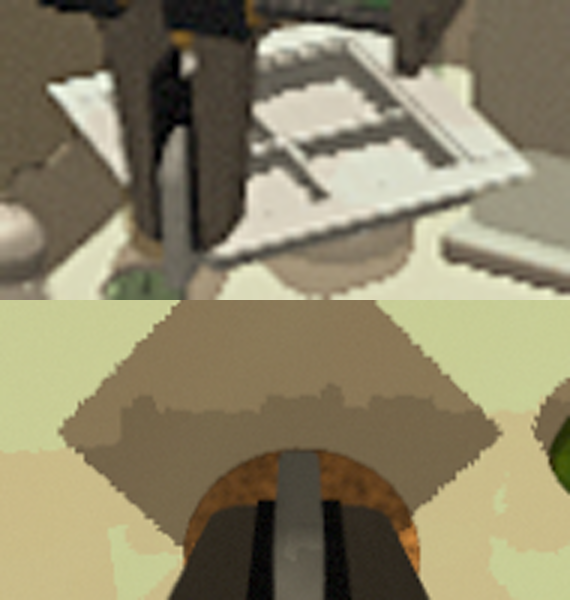

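The zoom puts the far rim corner at (352,25), the left at (50,85) and the right at (530,165). My earlier far corner was off, so I'm refitting.

```bash
python3 - <<'E'
from h import *
d.update(pickle.load(open("cams3.pkl","rb")))
S=lambda u,v:(235+u/6,130+v/6)
D=65*2**.5
obs=[("side",S(50,85),-90),("side",S(530,165),90),("side",S(352,25),180),("side",S(215,255),0),("top",(230+373/3,176),180)]
def pts(p,k):
    q=R.from_euler("ZYX",[98.7,p[3],p[4]],degrees=True)
    return q.apply([D*np.cos(np.radians(k)),D*np.sin(np.radians(k)),18])+p[:3]
def res(p): return np.r_[np.ravel([proj(n,pts(p,k))[0]-uv for n,uv,k in obs]),p[4]/2]
q=least_squares(res,[545,-18,175,0,0]);print(q.x.round(1),q.fun.round(1))
print("level model",res([546,-17.6,175,0,0]).round(1))
E
```

```text
[544.4 -12.6 173.5  -3.2   0.6] [-0.   0.6  1.   0.8  3.  -0.6 -4.1 -0.6  0.6  0.4  0.3]
level model [ 0.4 -1.4  1.3 -0.4  3.3 -4.1 -3.5 -0.2  3.3 -1.   0. ]
```

The tray sags about 3° at the far corner and is about 5 mm short of the mat centre. A small correction follows, then I check it is still.

```bash
python3 -m handwheel '[[0,[-0.1,0,0],[0,-1,0]],[0,[-0.1,0,0],[0,-1,0]],[0,[-0.1,0,0],[0,-0.5,0]],[0,[0,0,0],[0,0,0]],[0,[0,0,0],[0,0,0]],[0,[0,0,0],[0,0,0]],[0,[0,0,0],[0,0,0]],[0,[0,0,0],[0,0,0]],[0,[0,0,0],[0,0,0]],[0,[0,0,0],[0,0,0]],[0,[0,0,0],[0,0,0]]]' 60
python3 - <<'E'
from h import *
from cell import env
a=env.read_camera("side")["img"]
for i in range(4): b=env.read_camera("side")["img"]
print("motion",np.abs(a.astype(int)-b)[130:200,235:330].mean(),np.abs(env.read_state()["joint_velocities"]).max())
cv2.imwrite("pics/p5.png",np.vstack([cv2.resize(b[130:180,235:330,::-1],None,fx=6,fy=6,interpolation=cv2.INTER_CUBIC),cv2.resize(b[100:,:,::-1],(570,300))]))
E
```

```text
time_s: 12.75
position: [532.9, 71.1, 204.5]
tcp_rot: [0.017, 0.651, 0.759, -0.014]
force: [-0.6, -0.1, -0.2]
width: 7.3
grasp_force: 60.0
motion 1.7992982456140352 0.0017218344760065705
```

View pics/p5.png

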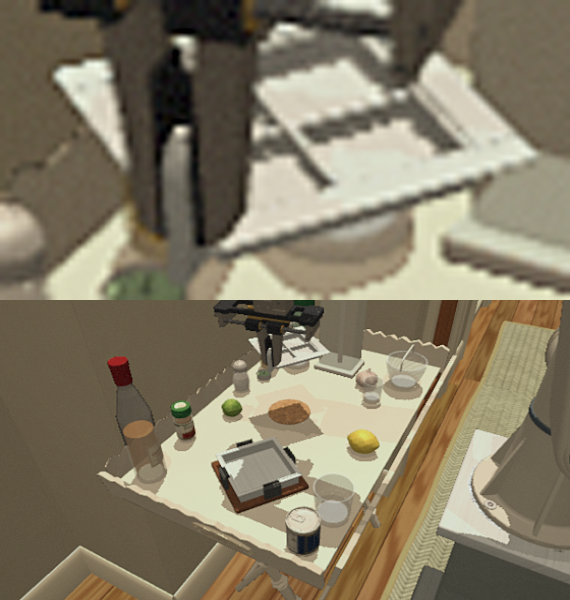

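The picture shows the tray level and still above the mat, with the lower tray and the loose things in place. Handing in.

```bash
python3 -c "
from cell import env
print(env.close_job())"
```

```text
the job is handed in; nothing more can be done
None
```

I peeled the upper tray off tab-first to about 14° with the far corner still in its seat. I handed the job in holding it still and roughly level, about 17 cm up and within a few mm of the mat's centre by my estimate; the loose things I could see look undisturbed, and the result was not reported back.

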